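# Centre the sample vial on the balance pan and weigh it

### The job

The wobbly sample vial on the balance stands off to one side of the small round pan. With your fingertips, nudge it low down with light pushes until it stands upright in the middle of the pan, never gripping, lifting or tipping it over and never leaning on the pan; only then press the round key on the balance's front fully down, let it come up, and move clear. Leave everything else on the table where it is.

Things in the scene. Friction and masses are not known exactly. Their poses are not given: they have to be found in the camera images.
- sample_center (a point): Centre (half-way up, on the axis) of the sample vial standing on the balance pan: an upright white plastic vial with a paper label and a flush red screw cap, 56 mm high and 30 mm in diameter (cap 29 mm), on a narrow foot 21 mm in diameter and 4 mm high; the straight body begins 4 mm and the cap 42 mm above the underside. z is its axis.
- pan_center (a point): Centre of the top face of the balance's round steel pan (fixed): a flat disc 84 mm in diameter with a thin dark ring, 39 mm outside diameter, round its centre. The top face lies 60 mm above the table and 10 mm above the grey housing around it; z is up; its x and y directions mean nothing. The vial stands on it 19 to 26 mm off-centre, on any side.
- balance: Grey portable balance (fixed to the table), 210 x 170 mm. Origin on the table at its middle; x points from its front to its back, y to its left. The rear block (x from -55 to +85 mm, 50 mm high) carries the pan, centred at x = +15, y = 0 mm. The low front step (x from -125 to -50 mm, 28 mm high) has a flat blank display (y from -73 to +13 mm) and the round key.
- weigh_key (a joint): Travel of the round white key, 24 mm in diameter, in a black housing at the left of the balance's front step: 0 = up, 0.006 m = fully down. It springs back; pressing it fully down takes about 4 N.
- weigh_key_top (a point): Centre of the key's top face (it moves with the key), 50 mm above the table when up; press straight down (-z).
- vial_b: Bystander: vial of the same kind standing on the table at the balance's left side; origin at the centre of its underside.
- vial_c: Bystander: vial of the same kind standing on the table at the balance's right side; origin at the centre of its underside.
- weight: Bystander: brass calibration weight with a small knob, 24 mm in diameter, 32 mm high, on the table at the balance's left side; origin at the centre of its underside.
- marker: Bystander: black and grey marker pen, about 123 mm long along x, 13 mm thick, lying on the table at the balance's right side; origin under its middle.
- dish: Bystander: closed flat white dish, 88 mm in diameter, 12 mm high, on the table at the left; origin at the centre of its underside.
- pan: The same pan again; this origin lies on its axis, 10 mm below its top face.
- sample: The same vial again; this origin lies at the centre of its underside, 28 mm below the centre. About 60 g (40 to 85 g). It slides on the pan when pushed near its foot (a fingertip reaching down to 5 to 9 mm above the pan) and topples when pushed at half height or above. More than 8 N of finger force on it counts as rough handling or gripping.
Mind the look-alikes: they are no part of the job. What is shaped like the sample but orange is not meant.

How it is judged:
On the way, in this order (a step that is already met when the one before it is completed fails the run):
1. the vial stands upright within 6 mm of the pan's centre and the fingers have let go of it (horizontal distance between sample_center and pan_center below 0.006 m and angle between sample_center's own z axis and vertical below 0.08 rad and z of sample_center in the frame of pan_center between 0.025 and 0.031 m and contact force between the fingers and sample below 0.05 N), for 0.2 s.
2. the key is pressed down (at least 4.5 of its 6 mm) (value of joint weigh_key above 0.0045 m), for 0.05 s.
At the end, for the whole second after the job is handed in: The vial stands upright (within 0.08 rad) and at rest on the pan, its axis within 6 mm of the pan's centre, and the key, pressed after that, is up again (horizontal distance between sample_center and pan_center below 0.006 m and angle between sample_center's own z axis and vertical below 0.08 rad and z of sample_center in the frame of pan_center between 0.025 and 0.031 m and linear speed of sample below 0.01 m/s and value of joint weigh_key below 0.0015 m); the robot touches nothing.
It fails at once if the vial is tipped by more than 0.5 rad or knocked off the pan (angle between sample_center's own z axis and vertical above 0.5 rad or z of sample_center in the frame of pan_center below 0.01 m).
It fails at once if the vial is lifted (more than 10 mm) or gripped or struck (more than 8 N from the fingers) (z of sample_center in the frame of pan_center above 0.038 m or contact force between the fingers and sample above 8 N).
It fails at once if the robot leans on the pan (more than 8 N) (contact force between any of the arm, the fingers and pan above 8 N).
It fails at once if the key is pressed while the vial is more than 8 mm off-centre (value of joint weigh_key above 0.003 m and horizontal distance between sample_center and pan_center above 0.008 m).
It fails at once if a bystander is moved by more than 20 mm (distance of any of vial_b, vial_c, weight, marker, dish from where it was at the start of the episode above 0.02 m).
It also fails if it takes over 42 s, if anything falls off the work surface, if the arm or the gripper's body presses on something with over 40 N, if the wrist force passes 120 N, or if a joint passes its speed limit or range.

### The arm

A 6-joint arm with a two-finger parallel gripper is mounted at the origin on the work surface. World frame = base frame: x ahead of the robot, y to its left, z up, the work surface at z = 0. Lengths are in m, angles in rad, forces in N, time in s.
With the tool pointing down it reaches from about 0.25 to 0.725 m from the base axis. Payload 4 kg.
Tool frame: the origin (TCP) lies on the centre line of the jaws, within the pads' length; the fingertips stand tip_reach ahead of it and the grasp point (between the pads) lies 5 mm behind it (tip_reach is the distance from the TCP to the fingertips, in m); z points along the fingers, y is the direction in which the jaws open and shut (so a half turn about z gives the same grasp; the last joint's range is limited). The gripper opens to 85 mm and grips with 20 to 120 N. Pads are 22 mm wide; open, the fingers measure 114 mm over their backs; the gripper's body (76 mm by 85 mm) begins 54 mm behind the grasp point. The pads swing forward as they close: fully open they stand 13 mm farther back than shut.
Start: joints at [1.273, 0.241, 0.005, 1.335, 0, 1.571], TCP at [0.147, 0.478, 0.219] pointing down, gripper open.
Joint ranges: [-2.72, 2.72], [-1.05, 1.87], [-1.09, 1.28], [-1.99, 2.15], [-1.42, 1.44], [-3.14, 3.14]. Speed limits (rad/s): [2.79, 2.79, 3.14, 3.14, 3.14, 3.14].

### API

Orientations are given as a unit quaternion [x, y, z, w].
In Python, from workcell import * gives the robot as it stands.
- The arm moves only by the tool arm_command, never from a script. Its arguments are lists of equal length, an entry for each row: "translation": the shift along the tool's x, y, z in cm, a list of three; "turn": the turn about the tool's z in rad; "hand": the closure, from 0 (fully open) to 1 (shut). In form: {"translation": [[x, y, z], ...], "turn": [turn, ...], "hand": [hand, ...]}. A call has 1 to 5 rows; each row is the pose to reach, as a shift and turn from the pose commanded when the call began, along the tool's axes at that moment; what a row does not reach only later rows make up. A row lasts 1/12 s, in which the tool goes at most 41.7 mm and 7.16 degrees, less where a joint would pass 70% of its speed; a pose out of reach is approached as far as the arm can. A call with a gripper value outside its range is refused whole. The fingers move at their own pace and stop on an object; the grip force is fixed at half the most. Time passes only in rows, so rows that repeat a pose let the fingers close. It gives the time, the measured TCP pose, the force and the opening at its end, in the units of the state.
- get_obs(): the state, without advancing time (a new reading comes with each control period).
- camera(name): name is "side" or "top"; returns (picture, depth): 420x560x3 uint8, red, green, blue; 420x560 float32, m along the optical axis (not along the pixel's ray), 0 where there is no reading.
- camera_info(name): a dict with "mtx" (3x3 intrinsics, pixels), "world_to_cam" (4x4, takes a point from world to camera coordinates). Camera axes: x right, y down, z forward; pixel columns grow to the right and rows downward; lengths in m; the calibration is good to about 2 mm. A picture is of the moment at which its call begins. camera_info takes no time and is no camera call.
- job_done(): hands the job in, once; it reports no verdict.
Trained networks look in the newest picture that a camera, given by its name, has taken for a name from the list of things; names that differ only in an ending like _2 or _b are one class to them, and where a whole thing is asked for, a point or a joint stands for the part that bears it (a point fixed in the world has none). Each returns a list of dicts, best first, with "conf" (0 to 1); they miss things now and then, are a little off and sometimes report something else, mostly with a low value. They report only what shows in the picture. A call takes as long as a camera call. They do not tell look-alikes from the thing itself.
- search_frame(camera, name): "location" ([row, column] in pixels, amid what is visible of it).
- spot_point(camera, name): "location" ([row, column] in pixels: a listed point, or the origin of a listed thing).
The state is a dict: "clock": time; "joint_pos": joint angles; "joint_vel": joint speeds; "tau": joint torques, N m; "eef_pos": TCP position; "tool_rot": TCP orientation; "ft_force": force on the tool from outside, world axes, zero at the start; "ft_torque": the same for the moment, N m; "grip_width": finger opening in m.
Only numpy, scipy, OpenCV 4.12 (cv2) and the standard library are available. Lean on these libraries where they do the work, as an engineer would, in place of code of your own. Each camera call takes 0.05 s, during which the arm holds its last target. There are 200 camera calls.

## Working session

There is one attempt and no reset: what is moved stays moved. The work goes in short steps, Python scripts to look and compute and a tool call to move; the robot and the scene stay as the last step left them, time stands still between calls to the robot, and variables do not carry over. Pictures are saved under pics/ and viewed, about 8 in all and at most 12, crops included, and the job is handed in when it is done.

Besides the shell and the picture viewer there is one more tool, called after "Call:" as name([rows], argument=value, ...), one row to a line, values as JSON. arm_command: Moves the arm, as the interface text tells. Its arguments: {"type":"object","properties":{"translation":{"type":"array","items":{"type":"array","items":{"type":"number"}}},"turn":{"type":"array","items":{"type":"number"}},"hand":{"type":"array","items":{"type":"number"}}},"required":["translation","turn","hand"]}

```bash
mkdir -p pics; ls
cat > h.py <<'E'
from workcell import *
import numpy as np, cv2
def pix2w(cam,rc,z):
    i=camera_info(cam);K=np.array(i["mtx"]);T=np.linalg.inv(np.array(i["world_to_cam"]))
    d=T[:3,:3]@np.linalg.inv(K)@np.array([rc[1],rc[0],1.]);o=T[:3,3]
    return o+d*(z-o[2])/d[2]
def w2pix(cam,p):
    i=camera_info(cam);q=np.array(i["world_to_cam"])@np.r_[p,1];u=np.array(i["mtx"])@q[:3];return (u[:2]/u[2])[::-1]
E
python3 - <<'E'
from h import *
ims=[]
for c in ("top","side"):
    im,d=camera(c); cv2.imwrite(f"pics/{c}0.png",im[...,::-1])
    np.save(f"pics/{c}_d0.npy",d)
    print(c,np.round(camera_info(c)["mtx"],1).tolist(),np.round(camera_info(c)["world_to_cam"],3).tolist())
    for n,z in (("sample_center",.088),("pan_center",.06),("weigh_key_top",.05),("sample",.06),("balance",0)):
        for r in spot_point(c,n)[:4]: print(n,round(r["conf"],2),np.round(r["location"],1),np.round(pix2w(c,r["location"],z),4))
print(get_obs())
E
```

```text
pics
top [[487.8, 0.0, 274.5], [0.0, 487.8, 207.8], [0.0, 0.0, 1.0]] [[-0.02, -1.0, 0.008, 0.109], [-0.992, 0.018, -0.122, 0.568], [0.122, -0.011, -0.992, 0.968], [0.0, 0.0, 0.0, 1.0]]
sample_center 0.81 [184.2 287. ] [0.6094 0.0734 0.088 ]
sample_center 0.63 [199.1 286.2] [0.58   0.0756 0.088 ]
sample_center 0.62 [139.4 284. ] [0.6994 0.0773 0.088 ]
sample_center 0.58 [249.5 263.1] [0.483  0.1223 0.088 ]
pan_center 0.69 [196.6 285.8] [0.5891 0.0753 0.06  ]
weigh_key_top 0.64 [252.1 265.4] [0.4791 0.1183 0.05  ]
weigh_key_top 0.4 [181.8 352.5] [ 0.6185 -0.0617  0.05  ]
sample 0.57 [186.3 284.7] [0.6101 0.0771 0.06  ]
balance 0.78 [208.6 285.8] [0.572  0.0738 0.    ]
side [[472.0, 0.0, 272.8], [0.0, 472.0, 204.9], [0.0, 0.0, 1.0]] [[-0.913, -0.408, -0.007, 0.547], [-0.308, 0.701, -0.643, 0.132], [0.267, -0.585, -0.766, 0.96], [0.0, 0.0, 0.0, 1.0]]
sample_center 0.75 [180.3 254.9] [0.6039 0.0824 0.088 ]
sample_center 0.57 [183.1 209.1] [0.6895 0.1288 0.088 ]
pan_center 0.91 [185.7 262.9] [0.593  0.0668 0.06  ]
pan_center 0.7 [189.5 253.1] [0.6079 0.0855 0.06  ]
weigh_key_top 0.47 [222.
[... 172 characters left out ...]
0.    ]
{'clock': 0.6, 'joint_pos': array([ 1.27301255e+00,  2.40562417e-01,  5.01550747e-03,  1.33519570e+00,
       -9.08792518e-06,  1.57081274e+00]), 'joint_vel': array([7.48177083e-05, 1.64935805e-03, 2.77294657e-03, 8.36270348e-04,
       9.50163276e-04, 1.21607335e-03]), 'tau': array([-5.63702906e-04, -3.71973681e+01,  2.52571911e+01,  1.33857651e-03,
       -8.29642386e-05,  9.56690684e-06]), 'eef_pos': array([0.14670673, 0.47800306, 0.21933119]), 'tool_rot': array([1.48350486e-01, 9.88934847e-01, 2.58872317e-05, 8.47771237e-06]), 'ft_force': array([-0.12447194, -0.5983438 , -0.33705942]), 'ft_torque': array([-0.04448717, -0.00056909, -0.03979254]), 'grip_width': 0.08520537658907966}
```

Run:
```python
import cv2,numpy as np
t=cv2.imread("pics/top0.png")[110:310,180:390];s=cv2.imread("pics/side0.png")[100:300,160:370]
cv2.imwrite("pics/both0.png",cv2.resize(np.vstack([np.hstack([t,s])]),None,fx=1.9,fy=1.9*1.5 if 0 else 1.9,interpolation=cv2.INTER_CUBIC))
```

```text
(no output)
```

View pics/both0.png

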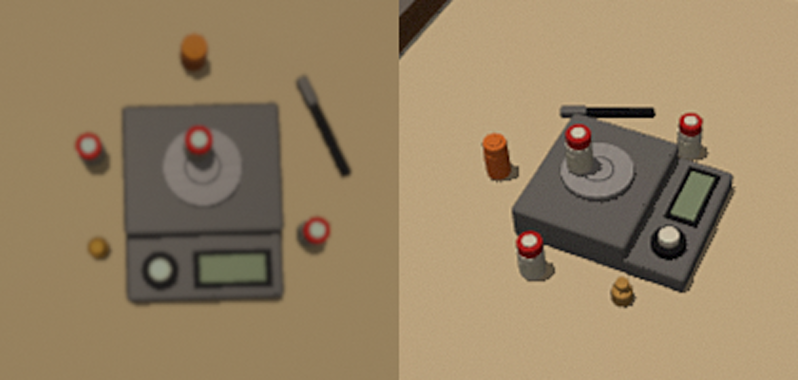

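Top view (left crop): the sample (white body, red cap) stands on the pan at full-image pixel ≈(182,283), toward the back of the pan. The pan's centre is at ≈(197,286) and the key at ≈(252,264). Look-alikes: the orange vial at ≈(136,282), vial_b at ≈(187,227) and vial_c at ≈(231,346). Only the vial on the pan fits, and this crop confirms it.

```bash
cat >> h.py <<'E'
from scipy.optimize import least_squares
def cloud(cam,d):
    i=camera_info(cam);K=np.array(i["mtx"]);T=np.linalg.inv(np.array(i["world_to_cam"]))
    v,u=np.mgrid[:d.shape[0],:d.shape[1]];p=np.stack([(u-K[0,2])/K[0,0],(v-K[1,2])/K[1,1],np.ones_like(d)],-1)*d[...,None]
    return p@T[:3,:3].T+T[:3,3]
def cap(cam,im,near,r=.03):
    # cap rim (top z~.116): red pixels near a world guess -> centre by minimal enclosing circle of top-plane projection
    h=cv2.cvtColor(im,cv2.COLOR_RGB2HSV).astype(int)
    red=((h[...,0]<8)|(h[...,0]>172))&(h[...,1]>140)&(h[...,2]>60)
    rc=np.argwhere(red); w=np.array([pix2w(cam,x,.116)[:2] for x in rc])
    k=np.hypot(*(w-np.array(near)).T)<r
    return w[k]
E
python3 - <<'E'
from h import *
import workcell; print([x for x in dir(workcell) if not x.startswith('_')], getattr(workcell,'tip_reach',None))
for c in ("top","side"):
    im=cv2.imread(f"pics/{c}0.png")[...,::-1].copy(); d=np.load(f"pics/{c}_d0.npy"); P=cloud(c,d)
    near=(np.abs(P[...,0]-.59)<.06)&(np.abs(P[...,1]-.075)<.06)&(d>0)
    z=P[near][:,2]; print(c,"z hist",np.histogram(z,np.arange(.03,.13,.005))[0])
    m=near&(P[...,2]>.056)&(P[...,2]<.064)
    b=P[m]
    (ctr,r)=cv2.minEnclosingCircle(b[:,:2].astype(np.float32)*1000); print("pan enc",ctr,r, len(b), b[:,2].mean())
    m2=near&(P[...,2]>.11); t=P[m2]; print("cap depth", t[:,:2].mean(0), (t[:,:2].min(0)+t[:,:2].max(0))/2, len(t))
    w=cap(c,im,(.61,.075)); print("red",w.mean(0),(w.min(0)+w.max(0))/2,np.ptp(w,axis=0),len(w))
    for n in("sample","weigh_key","pan_center","vial_b","vial_c","weight","marker","dish"):
        print(n,[(round(r["conf"],2),np.round(r["location"],0).tolist()) for r in search_frame(c,n)[:3]] if n!="pan_center" else "")
E
```

```text
['Unreachable', 'camera', 'camera_info', 'get_obs', 'job_done', 'search_frame', 'spot_point', 'tip_reach'] 0.014
top z hist [   0    0    2  869 1217  456  663    6    3    5    8    6    5    8
   14    5   37  139    2]
pan enc (588.4801025390625, 74.94063568115234) 41.99970245361328 1091 0.06036055261786786
cap depth [0.60696588 0.07995711] [0.60715083 0.08010895] 178Traceback (most recent call last):
  File "<stdin>", line 11, in <module>
  File "h.py", line 18, in cap
    rc=np.argwhere(red); w=np.array([pix2w(cam,x,.116)[:2] for x in rc])
                                     ~~~~~^^^^^^^^^^^^
  File "h.py", line 4, in pix2w
    i=camera_info(cam);K=np.array(i["mtx"]);T=np.linalg.inv(np.array(i["world_to_cam"]))
ValueError: time passes only in moves, steps and waits
```

```bash
sed -i 's/^def pix2w/import functools\n_ci=camera_info\ncamera_info=functools.lru_cache(None)(_ci)\ndef pix2w/' h.py
python3 - <<'E'
from h import *
for c in ("top","side"):
    d=np.load(f"pics/{c}_d0.npy"); P=cloud(c,d)
    N=lambda x,y,r:(np.hypot(P[...,0]-x,P[...,1]-y)<r)&(d>0)
    b=P[N(.589,.075,.055)&(abs(P[...,2]-.0605)<.0035)]
    print(c,"pan",cv2.minEnclosingCircle(b[:,:2].astype(np.float32)*1000))
    t=P[N(.607,.08,.03)&(P[...,2]>.11)]; print("cap",cv2.minEnclosingCircle(t[:,:2].astype(np.float32)*1000),t.mean(0))
    k=P[N(.478,.119,.03)&(P[...,2]>.046)]; print("key",cv2.minEnclosingCircle(k[:,:2].astype(np.float32)*1000),k.mean(0),len(k))
    k=P[N(.478,.119,.03)]; print("key z",np.histogram(k[:,2],np.arange(.02,.06,.003)))
    o=P[N(.589,.075,.2)&(P[...,2]>.04)]
E
```

```text
top pan ((588.4801025390625, 74.94063568115234), 41.99970245361328)
cap ((607.6092529296875, 79.64370727539062), 14.202313423156738) [0.60696588 0.07995711 0.11645579]
key ((480.5877685546875, 121.55162811279297), 11.656712532043457) [0.48079898 0.12153777 0.0502014 ] 106
key z (array([  2,  40, 206, 118,   6,  14, 105,  69,  11,  46,  45,  10,   0]), array([0.02 , 0.023, 0.026, 0.029, 0.032, 0.035, 0.038, 0.041, 0.044,
       0.047, 0.05 , 0.053, 0.056, 0.059]))
side pan ((586.1786499023438, 74.38263702392578), 43.173858642578125)
cap ((607.85888671875, 81.60566711425781), 15.133737564086914) [0.60597002 0.08243001 0.11665399]
key ((480.3280944824219, 122.87229919433594), 11.880364418029785) [0.47964722 0.12354523 0.05090753] 90
key z (array([  0,   5,  69, 140,  38,  19,  53,  82,  14,  20,  62,   6,   0]), array([0.02 , 0.023, 0.026, 0.029, 0.032, 0.035, 0.038, 0.041, 0.044,
       0.047, 0.05 , 0.053, 0.056, 0.059]))
```

Call:
arm_command([
  [-55.6,-24.6,0],
  [-55.6,-24.6,0],
  [-55.6,-24.6,0],
  [-55.6,-24.6,0],
  [-55.6,-24.6,0],
], turn=[1.01,1.01,1.01,1.01,1.01], hand=[0.5,0.5,0.5,0.5,0.5])

```text
clock: 1.02
eef_pos: [0.3051, 0.3402, 0.2195]
tool_rot: [0.448, 0.894, 0.0, 0.0]
ft_force: [1.0, 0.1, -0.2]
grip_width: 0.0426
```

```bash
cat >> h.py <<'E'
def go(x,y,z,ang):
    "shift (cm, tool axes) and turn from the measured pose to world TCP x,y,z (m), tool-y heading ang"
    o=get_obs();from scipy.spatial.transform import Rotation as R
    r=R.from_quat(o["tool_rot"]);t=r.inv().apply(np.array([x,y,z])-o["eef_pos"])*100
    a=r.apply([0,1,0]);a=np.arctan2(a[1],a[0])
    print("t",round(o["clock"],2),"pos",np.round(o["eef_pos"],4),"ang",round(a,3),"w",round(o["grip_width"],4),"F",np.round(o["ft_force"],2),"-> shift",np.round(t,2),"turn",round(-(ang-a),3))
E
python3 -c "
from h import *
go(.607,.080,.2,.26)"
```

```text
t 1.02 pos [0.3051 0.3402 0.2195] ang 0.643 w 0.0426 F [ 1.02  0.08 -0.18] -> shift [-38.93   8.56   1.95] turn 0.383
```

Call:
arm_command([
  [-38.9,8.6,2],
  [-38.9,8.6,2],
  [-38.9,8.6,2],
  [-38.9,8.6,2],
  [-38.9,8.6,2],
], turn=[0.38,0.38,0.38,0.38,0.38], hand=[0.45,0.45,0.45,0.45,0.45])

```text
clock: 1.43
eef_pos: [0.4639, 0.205, 0.2091]
tool_rot: [0.607, 0.795, 0.0, 0.0]
ft_force: [0.5, 1.1, 0.7]
grip_width: 0.0469
```

```bash
python3 -c "
from h import *
go(.607,.080,.2,.26)"
```

```text
t 1.43 pos [0.4639 0.205  0.2091] ang 0.267 w 0.0469 F [0.53 1.05 0.71] -> shift [-15.84  10.5    0.91] turn 0.007
```

Call:
arm_command([
  [-15.8,10.5,0.9],
  [-15.8,10.5,0.9],
  [-15.8,10.5,0.9],
  [-15.8,10.5,0.9],
  [-15.8,10.5,0.9],
], turn=[0.0,0.0,0.0,0.0,0.0], hand=[0.45,0.45,0.45,0.45,0.45])

```text
clock: 1.85
eef_pos: [0.6083, 0.0785, 0.1991]
tool_rot: [0.608, 0.794, -0.0, 0.001]
ft_force: [-0.3, 1.0, 0.1]
grip_width: 0.0469
```

```bash
python3 -c "
from h import *
go(.607,.080,.16,.26)"
```

```text
t 1.85 pos [0.6083 0.0785 0.1991] ang 0.265 w 0.0469 F [-0.33  0.96  0.09] -> shift [ 0.18 -0.09  3.91] turn 0.005
```

Call:
arm_command([
  [0.1,-0.1,4.0],
  [0.1,-0.1,4.5],
  [0.1,-0.1,4.5],
], turn=[0.0,0.0,0.0], hand=[0.45,0.45,0.45])

```text
clock: 2.1
eef_pos: [0.6018, 0.082, 0.1515]
tool_rot: [0.607, 0.795, -0.003, -0.003]
ft_force: [0.0, 0.5, 0.4]
grip_width: 0.0469
```

Run:
```python
from h import *
go(.607,.080,.1,.26)
im,d=camera("side");it,dt=camera("top")
np.save("pics/s1.npy",d)
P=cloud("side",d);m=(np.hypot(P[...,0]-.607,P[...,1]-.08)<.07)&(P[...,2]>.118)&(d>0)
print(np.histogram(P[m][:,2],np.arange(.118,.2,.003)))
for zz in (.13,.14,.15):
  q=P[m&(abs(P[...,2]-zz)<.003)]; print(zz,len(q), q.min(0) if len(q) else '',q.max(0) if len(q) else '')
a=im[80:240,150:370];b=it[90:250,180:400]
cv2.imwrite("pics/v1.png",cv2.resize(np.vstack([a,b]),None,fx=1.8*1.0,fy=1.8,interpolation=cv2.INTER_CUBIC)[...,::-1])
```

```text
t 2.1 pos [0.6018 0.082  0.1515] ang 0.267 w 0.0469 F [0.   0.53 0.36] -> shift [-0.34  0.49  5.14] turn 0.007
(array([57,  2,  0,  0,  0,  0,  0,  0,  0,  0,  0,  0,  0,  0,  0,  0,  1,
        8, 11, 11, 20, 21, 18, 23, 22, 21, 22]), array([0.118, 0.121, 0.124, 0.127, 0.13 , 0.133, 0.136, 0.139, 0.142,
       0.145, 0.148, 0.151, 0.154, 0.157, 0.16 , 0.163, 0.166, 0.169,
       0.172, 0.175, 0.178, 0.181, 0.184, 0.187, 0.19 , 0.193, 0.196,
       0.199]))
0.13 0  
0.14 0  
0.15 0
```

View pics/v1.png

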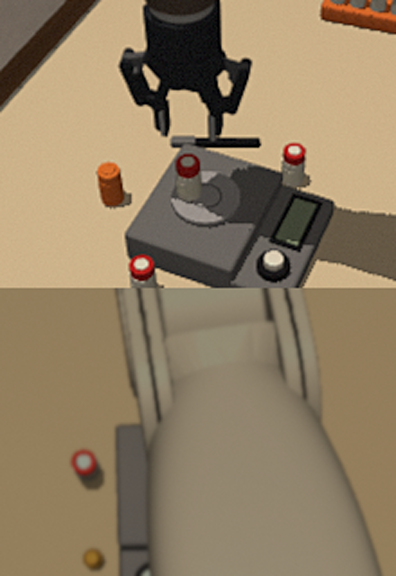

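Run:
```python
from h import *
go(.607,.080,.1,.26)
im,d=camera("side");it,dt=camera("top");o=get_obs()
p=o["eef_pos"];u=np.array([np.cos(.266),np.sin(.266),0])
for h in (.014,.0,-.01,-.02):
  print(h,[w2pix("side",p+s*u*.0235-np.array([0,0,h])).round(1) for s in(1,-1)])
P=cloud("side",d)
for c in range(236,276,4):
  print(c,[(r,np.round(P[r,c],3).tolist()) for r in range(148,162,3) if d[r,c]>0 and P[r,c,2]>.1])
a=im[90:210,180:340]
cv2.imwrite("pics/v2.png",cv2.resize(a,None,fx=5,fy=5,interpolation=cv2.INTER_CUBIC)[...,::-1])
```

```text
t 2.2 pos [0.6043 0.0833 0.1557] ang 0.269 w 0.0467 F [ 0.16 -0.09  0.78] -> shift [-0.39  0.17  5.57] turn 0.009
0.014 [array([160.9, 241.7]), array([163.2, 264.3])]
0.0 [array([155.9, 241.3]), array([158.3, 264.2])]
-0.01 [array([152.3, 241. ]), array([154.7, 264.1])]
-0.02 [array([148.7, 240.7]), array([151., 264.])]
236 [(148, [0.634, 0.098, 0.184])]
240 [(148, [0.624, 0.1, 0.19]), (151, [0.624, 0.101, 0.182])]
244 []
248 []
252 []
256 []
260 []
264 [(148, [0.577, 0.088, 0.197]), (151, [0.578, 0.088, 0.188]), (154, [0.578, 0.087, 0.179])]
268 [(148, [0.572, 0.082, 0.193]), (151, [0.572, 0.082, 0.185])]
272 []
```

View pics/v2.png

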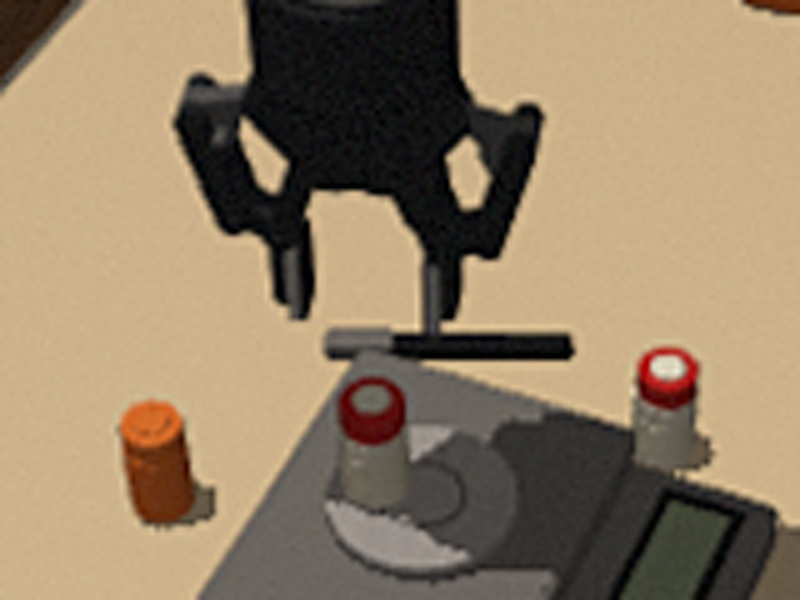

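The fingers straddle the vial, with the tips at about (154,240) and (157,267) in the side image. The depth suggests the tips sit behind the TCP, so I'll measure that again now that the arm has settled.

```bash
cat >> h.py <<'E'
def tips(p,ang,d,w=.047):
    P=cloud("side",d);u=np.array([np.cos(ang),np.sin(ang)])
    a=(P[...,:2]-p[:2])@u; b=(P[...,:2]-p[:2])@np.array([-u[1],u[0]])
    for s in (1,-1):
        m=(s*a>w/2-.01)&(s*a<w/2+.02)&(abs(b)<.016)&(P[...,2]>p[2]-.03)&(P[...,2]<p[2]+.06)&(d>0)
        q=P[m]; print("side",s,len(q),"lowest z-p",np.sort(q[:,2]-p[2])[:6].round(4),"inner",np.percentile(s*a[m],[2,50,98]).round(4),"b",np.percentile(b[m],[2,98]).round(4))
E
python3 - <<'E'
from h import *
im,d=camera("side");go(.607,.080,.1,.26);im,d=camera("side");o=get_obs();go(.607,.080,.1,.26)
tips(o["eef_pos"],.268,d)
E
```

```text
t 2.35 pos [0.6054 0.0837 0.1573] ang 0.269 w 0.0467 F [ 0.57 -0.27  0.08] -> shift [-0.4   0.03  5.73] turn 0.009
t 2.4 pos [0.6053 0.0837 0.1571] ang 0.269 w 0.0473 F [-0.96  0.49  0.73] -> shift [-0.39  0.04  5.71] turn 0.009
side 1 134 lowest z-p [0.017  0.0173 0.0181 0.0206 0.0207 0.0208] inner [0.0232 0.026  0.0372] b [-0.0097  0.0138]
side -1 114 lowest z-p [0.0177 0.0185 0.0187 0.0206 0.0211 0.0218] inner [0.0233 0.0303 0.0385] b [-0.005   0.0128]
```

Run:
```python
from h import *
im,d=camera("side");go(.607,.080,.12,.26)
P=cloud("side",d)
for r in range(118,132,2): print(r,[np.round(P[r,c],3).tolist() for c in (246,252,258) ])
```

```text
t 2.45 pos [0.6052 0.0836 0.1568] ang 0.269 w 0.0471 F [-0.06 -0.28  0.5 ] -> shift [-0.39  0.07  3.68] turn 0.009
118 [[0.608, 0.096, 0.266], [0.598, 0.092, 0.267], [0.583, 0.098, 0.276]]
120 [[0.608, 0.097, 0.263], [0.597, 0.094, 0.263], [0.584, 0.096, 0.27]]
122 [[0.608, 0.097, 0.258], [0.598, 0.092, 0.257], [0.583, 0.099, 0.268]]
124 [[0.61, 0.094, 0.25], [0.599, 0.092, 0.252], [0.584, 0.096, 0.26]]
126 [[0.61, 0.095, 0.246], [0.597, 0.095, 0.251], [0.586, 0.094, 0.253]]
128 [[0.744, -0.151, 0.001], [0.729, -0.156, 0.002], [0.584, 0.097, 0.252]]
130 [[0.742, -0.146, -0.001], [0.726, -0.15, 0.001], [0.586, 0.094, 0.244]]
```

Call:
arm_command([
  [-0.2,0.0,2],
  [-0.4,0.1,3.5],
  [-0.4,0.1,3.7],
  [-0.4,0.1,3.7],
], turn=[0.0,0.0,0.0,0.0], hand=[0.45,0.45,0.45,0.45])

```text
clock: 2.78
eef_pos: [0.6057, 0.0793, 0.1175]
tool_rot: [0.606, 0.795, -0.001, -0.001]
ft_force: [-0.6, 0.2, 0.3]
grip_width: 0.0466
```

Run:
```python
from h import *
im,d=camera("side");im,d=camera("side");go(.607,.080,.1,.26);o=get_obs()
tips(o["eef_pos"],.268,d)
```

```text
t 2.88 pos [0.607  0.0795 0.1191] ang 0.268 w 0.0468 F [ 0.52  0.6  -0.13] -> shift [0.05 0.01 1.91] turn 0.008
side 1 131 lowest z-p [-0.0289 -0.0257 -0.0212 -0.0192 -0.0153 -0.0126] inner [0.0141 0.025  0.0387] b [-0.0094  0.0134]
side -1 115 lowest z-p [-0.0276 -0.0256 -0.0255 -0.0205 -0.0149 -0.0144] inner [0.0136 0.0304 0.0387] b [-0.0007  0.0135]
```

Call:
arm_command([
  [0,0,1.5],
  [0,0,2.5],
  [0,0,2.5],
], turn=[0.0,0.0,0.0], hand=[0.45,0.45,0.45])

```text
clock: 3.13
eef_pos: [0.6052, 0.0792, 0.0914]
tool_rot: [0.606, 0.795, -0.001, -0.001]
ft_force: [-0.6, -0.2, -0.4]
grip_width: 0.0474
```

Run:
```python
from h import *
im,d=camera("side");im,d=camera("side");go(.607,.080,.08,.26);o=get_obs()
p=o["eef_pos"];P=cloud("side",d);u=np.array([np.cos(.268),np.sin(.268)])
a=(P[...,:2]-p[:2])@u; b=(P[...,:2]-p[:2])@np.array([-u[1],u[0]])
for s in (1,-1):
  m=(s*a>.02)&(s*a<.035)&(abs(b)<.016)&(P[...,2]>.065)&(d>0); print(s,np.sort(P[m][:,2])[:8].round(4))
cv2.imwrite("pics/v3.png",cv2.resize(im[110:230,180:340],None,fx=5,fy=5,interpolation=cv2.INTER_CUBIC)[...,::-1])
```

```text
t 3.23 pos [0.6062 0.0792 0.0929] ang 0.268 w 0.0467 F [ 0.39 -0.31  0.4 ] -> shift [0.05 0.1  1.29] turn 0.008
1 [0.1104 0.1108 0.112  0.1132 0.114  0.1149 0.1155 0.1155]
-1 [0.0652 0.0653 0.0655 0.1087 0.1121 0.1138 0.1139 0.114 ]
```

View pics/v3.png

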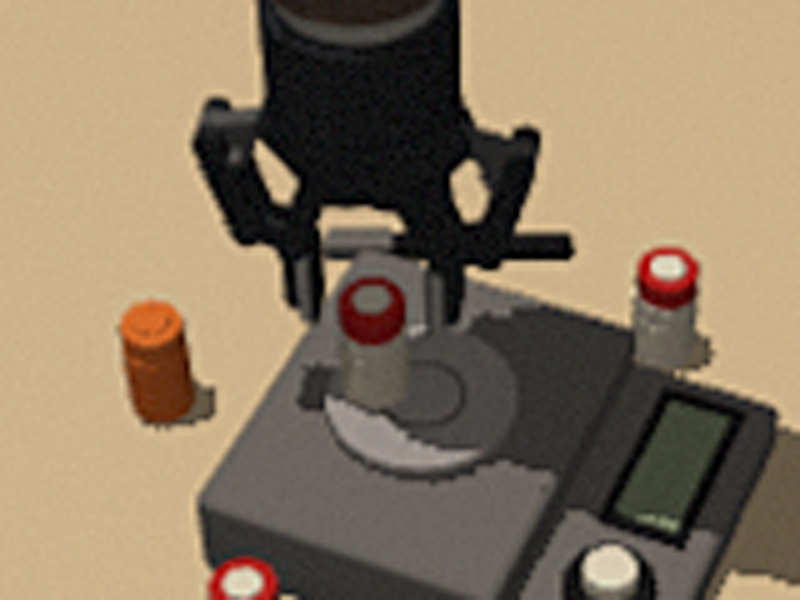

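Call:
arm_command([
  [0,0.05,1.2],
  [0,0.1,2.4],
  [0,0.1,2.8],
  [0,0.1,2.8],
], turn=[0.0,0.0,0.0,0.0], hand=[0.45,0.45,0.45,0.45])

```text
clock: 3.57
eef_pos: [0.6068, 0.0794, 0.0643]
tool_rot: [0.606, 0.795, -0.001, -0.001]
ft_force: [-1.1, -0.4, -0.4]
grip_width: 0.0469
```

```bash
cat >> h.py <<'E'
def look(name=None):
    im,d=camera("side");o=get_obs();p=o["eef_pos"];P=cloud("side",d);u=np.array([np.cos(.268),np.sin(.268)])
    a=(P[...,:2]-p[:2])@u; b=(P[...,:2]-p[:2])@np.array([-u[1],u[0]])
    for s in (1,-1):
        m=(s*a>.019)&(s*a<.035)&(abs(b)<.016)&(P[...,2]>.064)&(d>0); print("tip",s,np.sort(P[m][:,2])[:6].round(4))
    N=lambda x,y,r:(np.hypot(P[...,0]-x,P[...,1]-y)<r)&(d>0)
    h=cv2.cvtColor(im,cv2.COLOR_RGB2HSV).astype(int);nb=h[...,2]>75
    t=P[N(.6,.078,.035)&(P[...,2]>.111)&(P[...,2]<.122)&((h[...,1]>110)|nb)]
    if len(t): print("cap",cv2.minEnclosingCircle(t[:,:2].astype(np.float32)*1000),t.mean(0).round(4),len(t))
    if name: cv2.imwrite(f"pics/{name}.png",cv2.resize(im[110:230,180:340],None,fx=5,fy=5,interpolation=cv2.INTER_CUBIC)[...,::-1])
E
python3 - <<'E'
from h import *
go(.607,.080,.052,.26);look("v4");go(.607,.080,.052,.26)
E
```

```text
t 3.57 pos [0.6068 0.0794 0.0643] ang 0.268 w 0.0469 F [-1.12 -0.4  -0.36] -> shift [0.05 0.04 1.23] turn 0.008
tip 1 [0.0786 0.081  0.083  0.0831 0.0842 0.0853]
tip -1 [0.0642 0.0643 0.0646 0.0647 0.0654 0.0655]
cap ((602.3734130859375, 80.48721313476562), 30.100290298461914) [0.6054 0.0821 0.117 ] 138
t 3.62 pos [0.6073 0.0794 0.065 ] ang 0.268 w 0.0469 F [0.58 0.77 0.22] -> shift [ 0.06 -0.01  1.3 ] turn 0.008
```

View pics/v4.png

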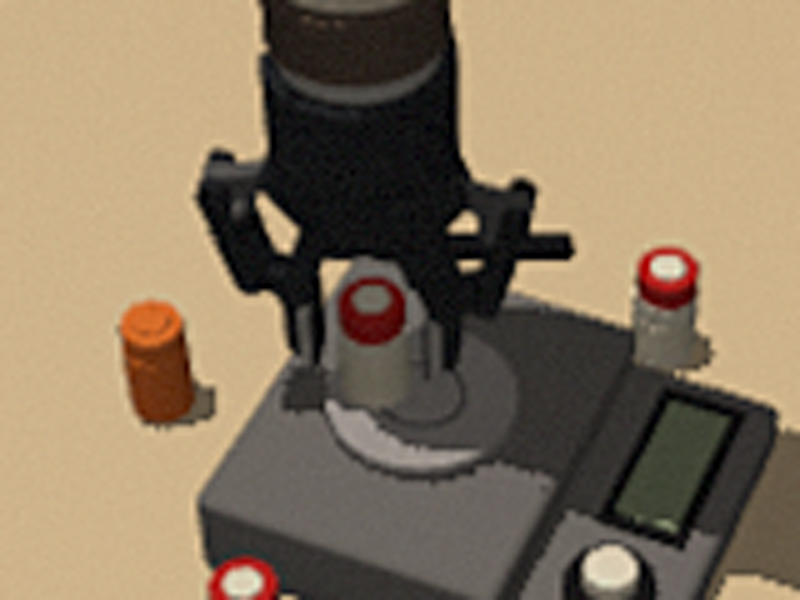

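Call:
arm_command([
  [0,0,0.6],
  [0,0,1.1],
  [0,0,1.2],
  [0,0,1.2],
], turn=[0.0,0.0,0.0,0.0], hand=[0.45,0.45,0.45,0.45])

```text
clock: 3.95
eef_pos: [0.607, 0.0794, 0.0524]
tool_rot: [0.606, 0.795, -0.0, -0.0]
ft_force: [0.2, -0.1, 0.7]
grip_width: 0.047
```

Run:
```python
from h import *
go(.607,.080,.052,.26);look("v5");go(.588,.075,.052,.26)
```

```text
t 3.95 pos [0.607  0.0794 0.0524] ang 0.268 w 0.047 F [ 0.22 -0.09  0.73] -> shift [0.06 0.02 0.04] turn 0.008
tip 1 [0.0696 0.0701 0.0733 0.0739 0.0745 0.0746]
tip -1 [0.0644 0.0646 0.0653 0.0706 0.0728 0.074 ]
cap ((594.462158203125, 75.18534851074219), 27.431577682495117) [0.6044 0.0829 0.1172] 134
t 4.0 pos [0.6072 0.0794 0.0527] ang 0.268 w 0.0468 F [-0.42  0.03  0.32] -> shift [ 0.08 -1.97  0.07] turn 0.008
```

View pics/v5.png

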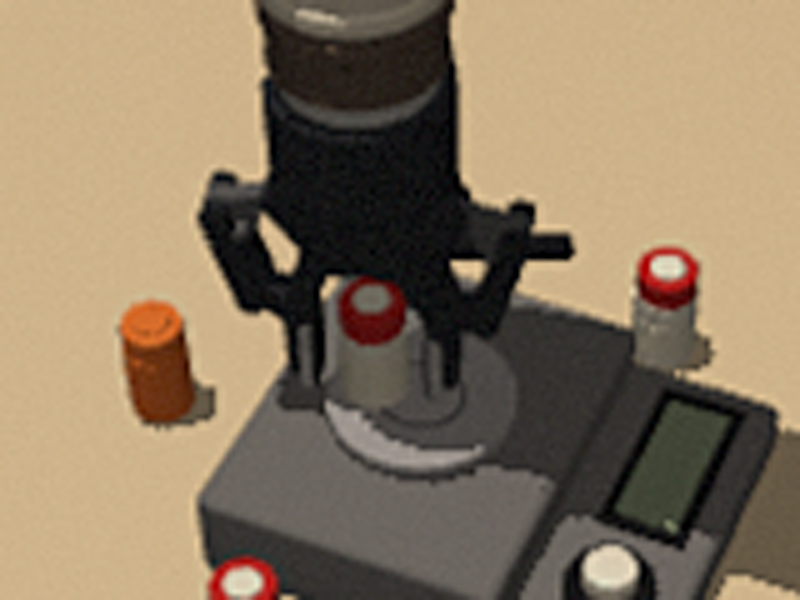

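Call:
arm_command([
  [0,-0.15,0.1],
  [0,-0.3,0.1],
  [0,-0.45,0.1],
  [0,-0.6,0.1],
  [0,-0.7,0.1],
], turn=[0.0,0.0,0.0,0.0,0.0], hand=[0.45,0.45,0.45,0.45,0.45])

```text
clock: 4.42
eef_pos: [0.6004, 0.0775, 0.052]
tool_rot: [0.606, 0.795, 0.0, 0.0]
ft_force: [-0.3, 0.2, 0.8]
grip_width: 0.0469
```

Call:
arm_command([
  [0,-0.1,0],
  [0,-0.2,0],
  [0,-0.3,0],
  [0,-0.4,0],
  [0,-0.5,0],
], turn=[0.0,0.0,0.0,0.0,0.0], hand=[0.45,0.45,0.45,0.45,0.45])

```text
clock: 4.83
eef_pos: [0.5959, 0.0763, 0.052]
tool_rot: [0.606, 0.795, 0.0, 0.0]
ft_force: [0.1, -0.0, 0.8]
grip_width: 0.0472
```

Call:
arm_command([
  [0,-0.1,0],
  [0,-0.2,0],
  [0,-0.3,0],
  [0,-0.4,0],
  [0,-0.5,0],
], turn=[0.0,0.0,0.0,0.0,0.0], hand=[0.45,0.45,0.45,0.45,0.45])

```text
clock: 5.25
eef_pos: [0.591, 0.075, 0.0519]
tool_rot: [0.606, 0.795, 0.0, 0.0]
ft_force: [0.9, -0.6, 0.2]
grip_width: 0.0472
```

Run:
```python
from h import *
im,d=camera("top");go(.588,.075,.052,.268);look("v6")
```

```text
t 5.3 pos [0.5907 0.0749 0.0519] ang 0.268 w 0.0469 F [-0.08  0.6   0.31] -> shift [ 0.09 -0.26 -0.01] turn -0.0
tip 1 [0.064  0.0645 0.0651 0.0655 0.0655 0.069 ]
tip -1 [0.0697 0.0708 0.0715 0.0734 0.0748 0.0748]
cap ((607.42578125, 81.77567291259766), 23.16042709350586) [0.5995 0.0808 0.1172] 134
```

View pics/v6.png

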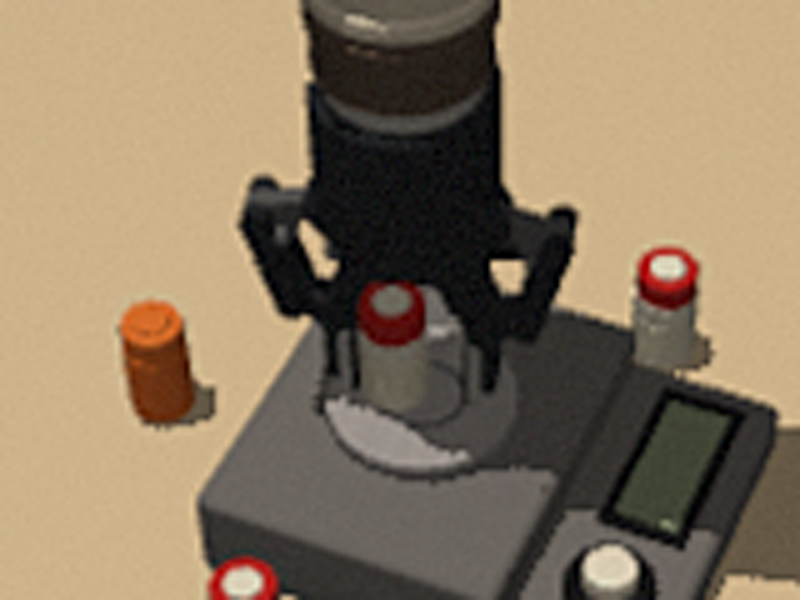

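The vial has slid about 8 mm toward the centre and still stands upright. I'll carry on.

Call:
arm_command([
  [0,-0.1,0],
  [0,-0.2,0],
  [0,-0.3,0],
  [0,-0.4,0],
  [0,-0.5,0],
], turn=[0.0,0.0,0.0,0.0,0.0], hand=[0.45,0.45,0.45,0.45,0.45])

```text
clock: 5.77
eef_pos: [0.5861, 0.0736, 0.0518]
tool_rot: [0.606, 0.795, -0.0, -0.0]
ft_force: [0.4, -0.2, -0.0]
grip_width: 0.0464
```

Call:
arm_command([
  [0,-0.1,0],
  [0,-0.2,0],
  [0,-0.3,0],
  [0,-0.4,0],
  [0,-0.5,0],
], turn=[0.0,0.0,0.0,0.0,0.0], hand=[0.45,0.45,0.45,0.45,0.45])

```text
clock: 6.18
eef_pos: [0.5812, 0.0723, 0.0518]
tool_rot: [0.606, 0.795, -0.0, -0.0]
ft_force: [0.3, 1.6, 0.7]
grip_width: 0.0471
```

```bash
cat >> h.py <<'E'
def redcap(cam="side",im=None):
    if im is None: im,_=camera(cam)
    h=cv2.cvtColor(im,cv2.COLOR_RGB2HSV).astype(int)
    red=(((h[...,0]<6)|(h[...,0]>172))&(h[...,1]>130)).astype(np.uint8)
    n,l,s,c=cv2.connectedComponentsWithStats(red)
    for i in range(1,n):
        if s[i][4]>15: print(cam,"red bbox",s[i].tolist(),"c",c[i].round(1), pix2w(cam,c[i][::-1],.111).round(4))
E
python3 - <<'E'
from h import *
go(.5798,.0728,.052,.268)
redcap("side",cv2.imread("pics/side0.png")[...,::-1].copy()); redcap()
E
```

```text
t 6.18 pos [0.5812 0.0723 0.0518] ang 0.268 w 0.0471 F [0.33 1.56 0.72] -> shift [ 0.09 -0.13 -0.02] turn 0.0
side red bbox [334, 64, 10, 10, 81] c [338.4  68.7] [ 0.5653 -0.3437  0.111 ]
side red bbox [345, 66, 11, 10, 85] c [349.8  70.7] [ 0.5354 -0.3472  0.111 ]
side red bbox [357, 68, 10, 10, 87] c [361.4  72.7] [ 0.5053 -0.3505  0.111 ]
side red bbox [368, 70, 11, 10, 84] c [373.   74.8] [ 0.4753 -0.3537  0.111 ]
side red bbox [416, 71, 12, 18, 166] c [421.3  79.8] [ 0.3575 -0.381   0.111 ]
side red bbox [380, 72, 11, 11, 91] c [384.6  77. ] [ 0.4457 -0.356   0.111 ]
side red bbox [427, 73, 13, 19, 167] c [433.4  82.2] [ 0.3275 -0.3832  0.111 ]
side red bbox [392, 74, 10, 11, 88] c [396.5  79.1] [ 0.4156 -0.359   0.111 ]
side red bbox [404, 76, 10, 11, 92] c [408.5  81.3] [ 0.3856 -0.3619  0.111 ]
side red bbox [308, 160, 12, 12, 86] c [313.2 166.1] [0.4984 0.0148 0.111 ]
side red bbox [247, 165, 14, 14, 114] c [254.  172.1] [0.6056 0.0811 0.111 ]
side red bbox [222, 221, 14, 15, 118] c [228.6 228.7] [0.5857 0.2346 0.111 ]
side red bbox [65, 294, 129, 126, 3372] c [129.2 359.4] 
[... 719 characters left out ...]
111 ]
side red bbox [392, 74, 10, 11, 88] c [396.5  79.1] [ 0.4156 -0.359   0.111 ]
side red bbox [404, 77, 10, 10, 91] c [408.5  81.4] [ 0.3856 -0.3617  0.111 ]
side red bbox [308, 160, 12, 12, 86] c [313.2 166.1] [0.4984 0.0148 0.111 ]
side red bbox [256, 167, 14, 13, 113] c [262.4 173.6] [0.5877 0.0779 0.111 ]
side red bbox [222, 221, 14, 15, 119] c [228.6 228.7] [0.5857 0.2345 0.111 ]
side red bbox [65, 294, 129, 126, 3359] c [129.1 359.4] [0.6096 0.5227 0.111 ]
side red bbox [49, 316, 101, 104, 1500] c [ 97.1 369.6] [0.645 0.556 0.111]
side red bbox [33, 329, 89, 91, 1346] c [ 74.8 375.9] [0.67   0.5777 0.111 ]
side red bbox [16, 341, 77, 79, 1175] c [ 51.8 381.8] [0.6959 0.5989 0.111 ]
```

Residual offset is about 2 mm. I'll back the pad off and rise clear.

Call:
arm_command([
  [0,0.2,0],
  [0,0.5,0],
  [0,0.8,0],
  [0,0.8,0],
  [0,0.8,0],
], turn=[0.0,0.0,0.0,0.0,0.0], hand=[0.45,0.45,0.45,0.45,0.45])

```text
clock: 6.65
eef_pos: [0.5893, 0.0745, 0.0518]
tool_rot: [0.606, 0.795, 0.0, 0.0]
ft_force: [-0.1, 0.4, 0.3]
grip_width: 0.0468
```

Call:
arm_command([
  [0,0,-1.5],
  [0,0,-4],
  [0,0,-7],
  [0,0,-10],
  [0,0,-10],
], turn=[0.0,0.0,0.0,0.0,0.0], hand=[0.45,0.45,0.45,0.45,0.45])

```text
clock: 7.07
eef_pos: [0.5929, 0.0749, 0.1588]
tool_rot: [0.606, 0.795, 0.004, 0.004]
ft_force: [1.7, 0.4, 0.7]
grip_width: 0.0466
```

Call:
arm_command([
  [10,10,0],
  [10,10,0],
  [10,10,0],
  [10,10,0],
  [10,10,0],
], turn=[0.0,0.0,0.0,0.0,0.0], hand=[1,1,1,1,1])

```text
clock: 7.48
eef_pos: [0.66, 0.2016, 0.1504]
tool_rot: [0.604, 0.797, 0.001, -0.0]
ft_force: [-0.8, -0.4, -0.5]
grip_width: 0.0007
```

```bash
cat >> h.py <<'E'
def circ(cam,d):
    P=cloud(cam,d);N=lambda x,y,r:(np.hypot(P[...,0]-x,P[...,1]-y)<r)&(d>0)
    b=P[N(.589,.075,.055)&(abs(P[...,2]-.0605)<.0035)];print(cam,"pan",cv2.minEnclosingCircle(b[:,:2].astype(np.float32)*1000))
    t=P[N(.589,.075,.035)&(P[...,2]>.11)&(P[...,2]<.122)]
    if len(t): print("cap",cv2.minEnclosingCircle(t[:,:2].astype(np.float32)*1000),t.mean(0).round(4),t[:,2].std().round(4),len(t))
E
python3 - <<'E'
from h import *
it,dt=camera("top");go(.4805,.122,.16,.268)
i,d=camera("side");circ("top",dt);circ("side",d)
cv2.imwrite("pics/v7.png",cv2.resize(np.hstack([it[130:290,200:360],i[100:260,190:350]]),None,fx=2.5,fy=2.5,interpolation=cv2.INTER_CUBIC)[...,::-1])
E
```

```text
t 7.53 pos [0.6591 0.1994 0.1505] ang 0.271 w 0.0002 F [ 0.23 -1.33 -0.33] -> shift [ -2.67 -19.28  -0.93] turn 0.003
top pan ((588.1067504882812, 74.11238098144531), 41.74100112915039)
cap ((589.2833862304688, 74.89897918701172), 14.39251708984375) [0.5894 0.0744 0.1164] 0.0017 174
side pan ((588.1168212890625, 75.19203186035156), 43.42127990722656)
cap ((588.7132568359375, 76.14258575439453), 15.153889656066895) [0.5879 0.0774 0.117 ] 0.0022 136
```

View pics/v7.png

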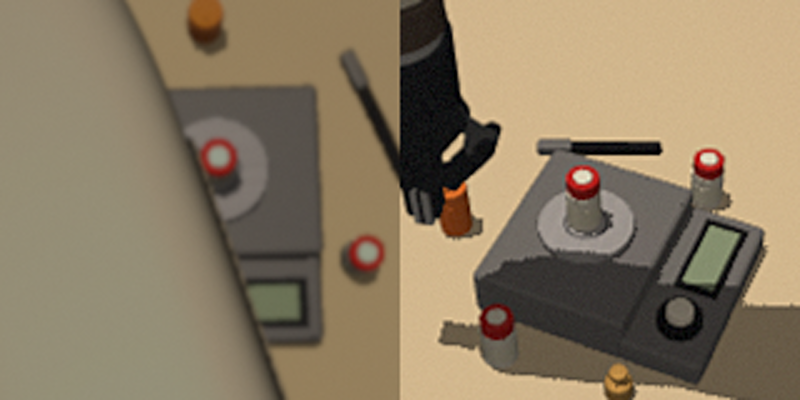

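The vial stands upright and centred: its cap is about 1.5 mm from the pan's axis in the top view and 1 mm in the side view. Now the key.

Call:
arm_command([
  [-2.7,-19.3,0],
  [-2.7,-19.3,0],
  [-2.7,-19.3,0],
  [-2.7,-19.3,0],
  [-2.7,-19.3,0],
], turn=[0.0,0.0,0.0,0.0,0.0], hand=[1,1,1,1,1])

```text
clock: 8.0
eef_pos: [0.4752, 0.1172, 0.1515]
tool_rot: [0.607, 0.795, -0.001, -0.001]
ft_force: [-0.0, -0.2, 0.4]
grip_width: 0.0002
```

Call:
arm_command([
  [0,0,0],
  [0,0,0],
], turn=[0.0,0.0], hand=[1,1])

```text
clock: 8.17
eef_pos: [0.478, 0.1183, 0.1525]
tool_rot: [0.607, 0.794, -0.0, 0.0]
ft_force: [1.3, -0.1, 0.8]
grip_width: -0.0002
```

```bash
cat >> h.py <<'E'
def ktip():
    i,d=camera("side");p=get_obs()["eef_pos"];P=cloud("side",d)
    m=(np.hypot(P[...,0]-p[0],P[...,1]-p[1])<.03)&(P[...,2]>.056)&(d>0);q=P[m];q=q[np.argsort(q[:,2])][:12]
    print("tip z",q[:,2].round(4),"rel",(q[:4,2]-p[2]).round(4),"xy",q[:,:2].mean(0).round(4))
E
python3 - <<'E'
from h import *
go(.4805,.122,.1,.268);ktip()
E
```

```text
t 8.17 pos [0.478  0.1183 0.1525] ang 0.266 w -0.0002 F [ 1.3  -0.11  0.79] -> shift [0.29 0.33 5.25] turn -0.002
tip z [0.1695 0.1697 0.1698 0.1702 0.1709 0.1714 0.1721 0.1723 0.1727 0.1733
 0.1735 0.1735] rel [0.0167 0.0169 0.017  0.0174] xy [0.4759 0.1275]
```

Call:
arm_command([
  [0.3,0.3,3],
  [0.3,0.3,6],
  [0.3,0.3,9],
  [0.3,0.3,10.3],
  [0.3,0.3,10.5],
], turn=[0.0,0.0,0.0,0.0,0.0], hand=[1,1,1,1,1])

```text
clock: 8.63
eef_pos: [0.4808, 0.1232, 0.0437]
tool_rot: [0.606, 0.795, -0.002, -0.002]
ft_force: [0.4, -0.0, -0.3]
grip_width: -0.0006
```

Call:
arm_command([
  [0,0,0],
  [0,0,0],
], turn=[0.0,0.0], hand=[1,1])

```text
clock: 8.8
eef_pos: [0.4838, 0.1241, 0.0477]
tool_rot: [0.606, 0.795, 0.001, 0.001]
ft_force: [-0.4, -0.4, 0.8]
grip_width: 0.0002
```

Run:
```python
from h import *
go(.4805,.122,.03,.268);ktip()
```

```text
t 8.8 pos [0.4838 0.1241 0.0477] ang 0.268 w 0.0002 F [-0.36 -0.38  0.8 ] -> shift [-0.12 -0.38  1.77] turn -0.0
tip z [0.0635 0.0654 0.0661 0.0668 0.067  0.0674 0.0683 0.0686 0.0689 0.0691
 0.0691 0.0695] rel [0.0154 0.0172 0.018  0.0186] xy [0.4814 0.1337]
```

Tips are about 13 mm above the key. I'll press down step by step and watch the force.

Call:
arm_command([
  [-0.1,-0.3,0.5],
  [-0.1,-0.3,1.0],
  [-0.1,-0.3,1.2],
  [-0.1,-0.3,1.3],
  [-0.1,-0.3,1.3],
], turn=[0.0,0.0,0.0,0.0,0.0], hand=[1,1,1,1,1])

```text
clock: 9.27
eef_pos: [0.4801, 0.1221, 0.0342]
tool_rot: [0.606, 0.795, 0.0, 0.0]
ft_force: [1.8, -0.8, 3.3]
grip_width: -0.0
```

Call:
arm_command([
  [0,0,0.2],
  [0,0,0.3],
  [0,0,0.4],
  [0,0,0.4],
], turn=[0.0,0.0,0.0,0.0], hand=[1,1,1,1])

```text
clock: 9.6
eef_pos: [0.4802, 0.1222, 0.0318]
tool_rot: [0.606, 0.795, 0.001, 0.001]
ft_force: [-3.3, -2.0, 15.0]
grip_width: -0.0004
```

15 N with the TCP stopped at 0.0318 means the key has bottomed out. I'll hold briefly, then release and move clear.

Call:
arm_command([
  [0,0,0],
  [0,0,-0.3],
  [0,0,-1],
  [0,0,-3],
  [0,0,-6],
], turn=[0.0,0.0,0.0,0.0,0.0], hand=[1,1,1,1,1])

```text
clock: 10.02
eef_pos: [0.4763, 0.1215, 0.0878]
tool_rot: [0.606, 0.795, -0.003, -0.003]
ft_force: [1.1, 0.2, -0.2]
grip_width: 0.0002
```

Call:
arm_command([
  [0,0,-8],
  [4,0,-10],
  [8,0,-12],
  [12,0,-12],
  [16,0,-12],
], turn=[0.0,0.0,0.0,0.0,0.0], hand=[1,1,1,1,1])

```text
clock: 10.43
eef_pos: [0.4437, 0.2565, 0.2107]
tool_rot: [0.607, 0.795, 0.002, 0.001]
ft_force: [0.6, 0.9, -0.6]
grip_width: -0.0002
```

Call:
arm_command([
  [4,0,0],
  [8,0,0],
  [12,0,0],
  [12,0,0],
  [12,0,0],
], turn=[0.0,0.0,0.0,0.0,0.0], hand=[1,1,1,1,1])

```text
clock: 10.85
eef_pos: [0.4096, 0.3725, 0.2065]
tool_rot: [0.604, 0.797, -0.001, -0.0]
ft_force: [-0.6, -0.6, -0.8]
grip_width: 0.0002
```

Run:
```python
from h import *
it,dt=camera("top");i,d=camera("side");go(.48,.3,.2,.268);circ("top",dt);circ("side",d)
for c,dd in (("top",dt),("side",d)):
    P=cloud(c,dd);k=P[(np.hypot(P[...,0]-.4805,P[...,1]-.122)<.008)&(P[...,2]<.07)&(dd>0)];print("key z",len(k),np.median(k[:,2]) if len(k) else "")
cv2.imwrite("pics/v8.png",cv2.resize(np.hstack([it[110:310,180:380],i[100:300,160:360]]),None,fx=2,fy=2,interpolation=cv2.INTER_CUBIC)[...,::-1])
```

```text
t 10.95 pos [0.4107 0.3702 0.2069] ang 0.268 w 0.0 F [ 0.72  0.23 -0.41] -> shift [-8.61  4.82  0.69] turn 0.0
top pan ((588.5487060546875, 74.78463745117188), 41.967472076416016)
cap ((589.1871948242188, 74.35267639160156), 14.459782600402832) [0.5894 0.0749 0.1164] 0.0018 180
side pan ((606.2960205078125, 84.45943450927734), 37.0971794128418)
key z 52 0.04970574925065324
key z 0
```

View pics/v8.png

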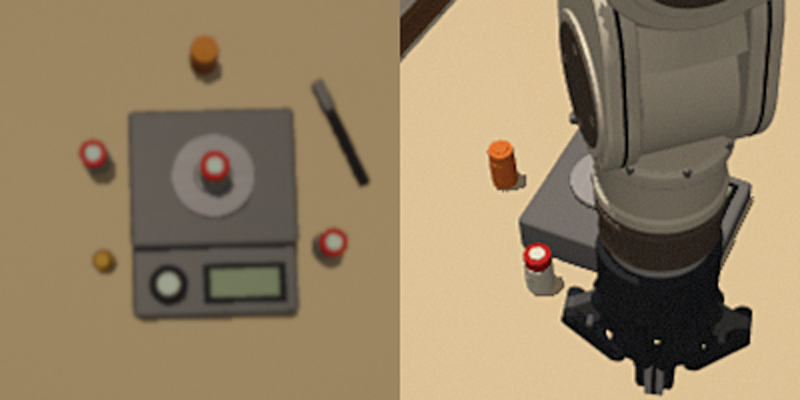

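The top view shows the vial upright and centred (about 0.8 mm off), the key back up at z = 0.0497, and the bystanders in place. The arm is clear, so I'm handing in.

```bash
python3 -c "
from workcell import *
print(job_done())"
```

```text
the job is handed in; nothing more can be done
None
```

The sample vial stands upright near the middle of the pan, the key was pressed after that and has come back up, and I handed the job in at about 11 s. I had the open fingers either side of the vial, tips about 7 mm above the pan, and slid it there with one finger in slow, light pushes. I then backed off, pressed the key with the shut fingertips and moved clear.

**Last checks (top camera):**
- **Vial:** upright, its cap about 0.8 mm from the pan's centre.
- **Key:** its top is at 49.7 mm, so it is up. I could not see it during the press. The force rose to 15 N and the tool stopped after about 6 mm of travel, so I took it as fully down.
- **Bystanders:** they looked unmoved in the last picture, but I did not measure them. The dish was outside the crop.

**What disagreed:**
- **Fingertip height:** the fingertips appeared about 13–17 mm behind the reported TCP, while `tip_reach` puts them 14 mm ahead. I went by the camera depth and the contact force.
- **Side camera:** the arm blocked it in the final look, so the final result rests on the top camera alone. Before the key press, both cameras put the vial within 1.5 mm of centre.

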